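# Find the full tea tin by its weight

### The arm

A 6-joint arm with a two-finger parallel gripper is mounted at the origin on a cart in front of the work surface, level with it; the furniture and walls round the work are solid. World frame = base frame: x ahead of the robot, y to its left, z up, the work surface at z = 0. Lengths are in m, angles in rad, forces in N, time in s.
With the tool pointing down it reaches from about 0.325 to 0.775 m from the base axis. Payload 5.5 kg.
Tool frame: the origin (TCP) lies between the finger pads; the fingertips stand 8 mm ahead of it and the grasp point (between the pads) lies 11 mm behind it (tcp_to_tips is the distance from the TCP to the fingertips, in m); z points along the fingers, y is the direction in which the jaws open and shut (so a half turn about z gives the same grasp; the last joint's range is limited). The gripper opens to 88 mm and grips with 3 to 60 N. Pads are 20 mm wide; open, the fingers measure 115 mm over their backs; the gripper's body (75 mm by 178 mm) begins 61 mm behind the grasp point.
Start: joints at [1.279, 0.091, 1.231, -0, 1.82, -0.057], TCP at [0.14, 0.584, 0.231] pointing down, gripper open.
Joint ranges: [-2.87, 2.87], [-0.86, 2.18], [0.17, 2.46], [-1.51, 4.65], [0.06, 2.69], [-2.65, 2.65]. Speed limits (rad/s): [2.57, 2.57, 3.01, 3.14, 3.14, 3.14].

### API

Orientations are given as a unit quaternion [w, x, y, z].
In Python, from bench import * gives the robot as it stands. Calls block until the motion is done:
- move_to(position, orientation): joint-space move of the TCP to a pose.
- move_l(position, speed=0.15, orientation=None): straight line of the TCP; orientation=None keeps the orientation; speed is the mean speed in m/s.
- movej(angles): joint-space move.
- gripper_open() and close(): open the fingers fully, or close them until they stop; the grip force is fixed at half the most.
- hold(seconds).
- inverse_kinematics(position, orientation): joint angles nearest the present ones, or None.
- state(): the state.
- get_image(name): name is "side" or "top"; returns a dict with "frame" (400x640x3 uint8, blue, green, red), "depth" (400x640 float32, m along the optical axis (not along the pixel's ray), 0 where there is no reading), "camera_matrix" (3x3 intrinsics, pixels), "view" (4x4, takes a point from world to camera coordinates). Camera axes: x right, y up, looking along -z (the intrinsics and any distortion apply to the point x, -y, -z); pixel columns grow to the right and rows downward; lengths in m; the calibration is good to about 2 mm. A picture is of the moment at which its call begins.
A pose or a line that the arm cannot do raises IKError and nothing moves.
- job_done(): hands the job in, once; it reports no verdict.
The state is a dict: "time": time; "joint_pos": joint angles; "dq": joint speeds; "joint_torque": joint torques, N m; "ee_pos": TCP position; "ee_rot": TCP orientation; "ft_force": force on the tool from outside, world axes, zero at the start; "moment": the same for the moment, N m; "finger_gap": finger opening in m.
Only numpy, scipy, OpenCV 4.12 (cv2) and the standard library are available. Lean on these libraries where they do the work, as an engineer would, in place of code of your own. Each camera call takes 0.05 s, during which the arm holds its last target. There are 200 camera calls.

### The job

Three identical closed tins stand on cork coasters; one is full and weighs more than twice as much as each of the other two, which are nearly empty. Heft them, put the two light ones up on the narrow wooden ledge, standing upright and let go (never the full one), and finish while holding the full tin upright in the air in the gripper, clearly above the ledge: its underside at least 10 cm above the worktop. Do not tip any tin over, and leave the salt shaker, the jam jar and the mug where they are.

Things in the scene. Friction and masses are not known exactly. Their poses are not given: they have to be found in the camera images.
- start_left (a point): Centre, half-way up, of the closed tin (upright pale metal cylinder, 36 mm across, 60 mm tall) standing at the start on the left (+y) cork coaster. The point belongs to the coaster (fixed, 80 mm across, 5 mm thick, on the worktop) and stays there when the tin is taken; it lies 35 mm above the worktop. Which tin is the full one cannot be seen and changes from start to start.
- start_mid (a point): Centre, half-way up, of the closed tin (upright pale metal cylinder, 36 mm across, 60 mm tall) standing at the start on the middle cork coaster. The point belongs to the coaster (fixed, 80 mm across, 5 mm thick, on the worktop) and stays there when the tin is taken; it lies 35 mm above the worktop. Which tin is the full one cannot be seen and changes from start to start.
- start_right (a point): Centre, half-way up, of the closed tin (upright pale metal cylinder, 36 mm across, 60 mm tall) standing at the start on the right (-y) cork coaster. The point belongs to the coaster (fixed, 80 mm across, 5 mm thick, on the worktop) and stays there when the tin is taken; it lies 35 mm above the worktop. Which tin is the full one cannot be seen and changes from start to start.
- ledge: Narrow step riser of pale wood, fixed: level top board 42 mm deep (x), 260 mm long (y), its top 60 mm above the worktop; feet 60 mm deep. Origin: centre of the underside, z up. A tin standing on it has its centre 90 mm above the worktop. Of the tins, the full one weighs 0.36 to 0.44 kg, the light ones 0.12 to 0.16 kg each.
- salt: Bystander: salt shaker, 44 mm across, 90 mm tall. Loose; leave it alone. Origin: centre of the underside, z up.
- jam_jar: Bystander: jar with a red lid, 66 mm across, 82 mm tall. Loose; leave it alone. Origin: centre of the underside, z up.
- mug: Bystander: white mug, 78 mm across, 110 mm with its handle, 97 mm tall. Loose; leave it alone. Origin: centre of the underside, z up.

How it is judged:
By the outcome, as a careful person would: the job done as asked, in the order asked, and still so for the second after the job is handed in, while the arm keeps its last pose, push and grip.
It also fails if it takes over 67 s, if anything falls off the work surface, if the arm or the gripper's body presses on something with over 40 N, if the wrist force passes 120 N, or if a joint passes its speed limit or range.

## Working session

There is one attempt and no reset: what is moved stays moved. The work goes in short steps, each a Python script; the robot and the scene stay as the last script left them, time stands still between calls to the robot, and variables do not carry over. Pictures are saved under pics/ and viewed, on a budget of 10 in all, crops included, one or two more only if the job needs it, and the job is handed in when it is done.

```bash
mkdir -p pics; ls; python3 - <<'E'
from bench import *
import cv2,numpy as np
for n in("side","top"):
    d=get_image(n);cv2.imwrite(f"pics/{n}0.png",d["frame"]);np.savez(f"{n}0.npz",**d)
    print(n,d["camera_matrix"].round(1).tolist(),d["view"].round(3).tolist(),d.keys(),(d["depth"]>0).mean())
s=state();print(s["time"],s["ft_force"],s["ee_rot"],s["ee_pos"])
E
```

```text
pics
side [[369.5, 0.0, 316.6], [0.0, 369.5, 206.3], [0.0, 0.0, 1.0]] [[-0.997, -0.075, 0.02, 0.611], [0.046, -0.366, 0.93, -0.104], [-0.062, 0.928, 0.368, -1.017], [0.0, 0.0, 0.0, 1.0]] dict_keys(['frame', 'depth', 'camera_matrix', 'view']) 0.99596484375
top [[488.0, 0.0, 317.3], [0.0, 488.0, 194.1], [0.0, 0.0, 1.0]] [[0.03, -1.0, -0.0, -0.043], [0.983, 0.03, 0.183, -0.601], [-0.182, -0.006, 0.983, -1.283], [0.0, 0.0, 0.0, 1.0]] dict_keys(['frame', 'depth', 'camera_matrix', 'view']) 0.995953125
0.1 [-0.63974038  0.31707917  0.06571898] [-1.64686409e-04  1.17117221e-01  9.93117690e-01 -8.85257038e-04] [0.13950984 0.58329823 0.22960946]
```

View pics/side0.png

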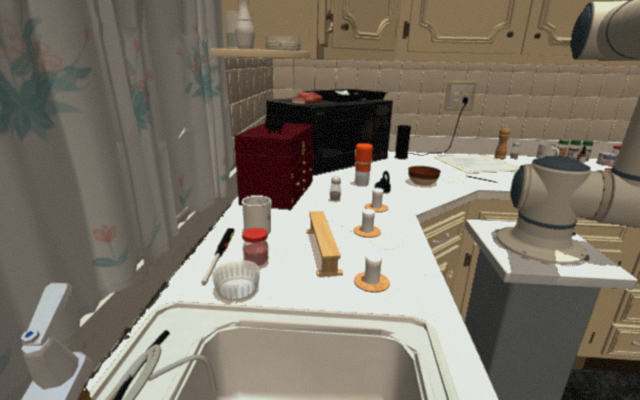

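View pics/top0.png

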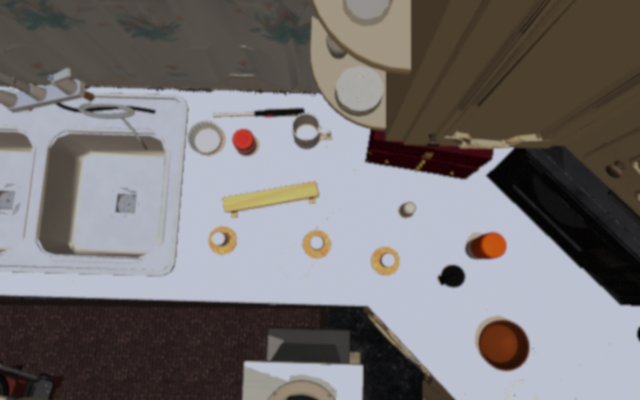

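The top view shows coasters at (222,240), (316,243) and (385,261), the ledge from (223,204) to (318,187), and the salt shaker at (407,209). In the side view the coasters are at (372,281), (368,230) and (377,207), and the ledge runs from (318,212) to (330,272). The left tin is the nearest one in the side view. Next I'll measure.

```bash
cat > vis.py <<'E'
import cv2,numpy as np
def cloud(d):
    "world point for each pixel, from depth"
    K,V,Z=d["camera_matrix"],d["view"],d["depth"]
    v,u=np.mgrid[:400,:640]
    P=np.stack([(u-K[0,2])/K[0,0]*Z,-(v-K[1,2])/K[1,1]*Z,-Z],-1)
    return (P-V[:3,3])@V[:3,:3]
def ray(d,uv):
    K,V=d["camera_matrix"],d["view"];R=V[:3,:3]
    r=np.array([(uv[0]-K[0,2])/K[0,0],-(uv[1]-K[1,2])/K[1,1],-1])
    return -R.T@V[:3,3],r@R
def onplane(d,uv,z):
    c,r=ray(d,uv);return c+r*(z-c[2])/r[2]
def cross(d1,uv1,d2,uv2):
    "midpoint of and distance between two rays"
    c1,r1=ray(d1,uv1);c2,r2=ray(d2,uv2)
    s=np.linalg.lstsq(np.stack([r1,-r2],1),c2-c1,rcond=None)[0]
    a,b=c1+s[0]*r1,c2+s[1]*r2
    return (a+b)/2,np.linalg.norm(a-b)
E
python3 - <<'E'
from vis import *
np.set_printoptions(precision=4,suppress=True)
D={n:np.load(f"{n}0.npz") for n in("side","top")}
D={n:{k:d[k] for k in d} for n,d in D.items()}
guess={"top":[(222,240),(316,243),(385,261)],"side":[(372,281),(368,230),(377,207)]}
C={};E={}
for n,d in D.items():
    h=cv2.cvtColor(d["frame"],cv2.COLOR_BGR2HSV);W=cloud(d)
    m=cv2.inRange(h,(8,80,100),(28,255,255))
    for i,(x,y) in enumerate(guess[n]):
        z=np.zeros_like(m);z[y-30:y+25,x-25:x+26]=m[y-30:y+25,x-25:x+26]
        if n=="side": z[:, :350]=0
        c=max(cv2.findContours(z,cv2.RETR_EXTERNAL,cv2.CHAIN_APPROX_NONE)[0],key=cv2.contourArea)
        e=cv2.fitEllipse(c); C[n,i]=e[0]
        mm=z>0
        print(n,i,"ell",np.round(e[0],1),np.round(e[1],1),"plane",onplane(d,e[0],.005),"med z",np.median(W[mm][:,2]))
        # tin: raised points near the coaster
        p=onplane(d,e[0],.005)
        t=(np.hypot(W[...,0]-p[0],W[...,1]-p[1])<.04)&(W[...,2]>.02)&(W[...,2]<.12)
        T=W[t]; top=T[T[:,2]>np.percentile(T[:,2],98)-.008]
        print("   tin n",len(T),"top z pct",np.percentile(T[:,2],[50,90,98]),"top centre",(top.max(0)+top.min(0))/2,top.mean(0))
        tt=t&(W[...,2]>np.percentile(T[:,2],90)-.01); v,u=np.nonzero(tt); E[n,i]=((u.min()+u.max())/2,(v.min()+v.max())/2); print("   toppix",E[n,i],u.min(),u.max(),v.min(),v.max())
for i in range(3): print("cross coaster",i,*cross(D["top"],C["top",i],D["side"],C["side",i])," tintop",*cross(D["top"],E["top",i],D["side"],E["side",i]))
# ledge
for n,d in D.items():
    W=cloud(d);h=cv2.cvtColor(d["frame"],cv2.COLOR_BGR2HSV)
    m=(cv2.inRange(h,(8,60,80),(32,255,255))>0)&(abs(W[...,2]-.06)<.012)&(W[...,0]>.3)&(W[...,0]<.8)&(abs(W[...,1])<.45)
    k=cv2.connectedComponentsWithStats(m.astype(np.uint8));j=1+k[2][1:,4].argmax();P=W[k[1]==j]
    r=cv2.minAreaRect(P[:,:2].astype(np.float32)*1000)
    print("ledge",n,len(P),"rect mm",np.round(r[0],1),np.round(r[1],1),r[2],"z",np.percentile(P[:,2],[10,50,90]))
    v,u=np.nonzero(k[1]==j)
    r=cv2.minAreaRect(np.stack([u,v],1).astype(np.float32));b=cv2.boxPoints(r)
    q=np.array([onplane(d,x,.06) for x in b]);print(" px",b.round(1).tolist(),"\n",q,q.mean(0))
W=cloud(D["top"])
for nm,(u,v) in dict(salt=(407,209),jam=(244,141),mug=(306,131),bowl=(206,138)).items():
    print(nm,np.median(W[v-4:v+5,u-4:u+5].reshape(-1,3),0))
E
```

```text
side 0 ell [371.5 281.7] [18.3 34. ] plane [0.4724 0.2435 0.005 ] med z 0.004824220050931369
   tin n 378 top z pct [0.0516 0.0652 0.0658] top centre [0.4733 0.2392 0.0623] [0.4733 0.2431 0.0637]
   toppix (np.float64(373.0), np.float64(258.5)) 365 381 253 264
side 1 ell [366.7 230.8] [10.7 25.8] plane [ 0.4696 -0.0203  0.005 ] med z 0.004888391426484333
   tin n 226 top z pct [0.0492 0.0651 0.0658] top centre [ 0.4697 -0.0229  0.0623] [ 0.4697 -0.0204  0.0636]
   toppix (np.float64(368.0), np.float64(212.5)) 362 374 209 216
side 2 ell [376.6 206.8] [ 7.5 21.2] plane [ 0.4269 -0.2143  0.005 ] med z 0.004968161946925678
   tin n 162 top z pct [0.0478 0.065  0.0658] top centre [ 0.43   -0.2154  0.0624] [ 0.4297 -0.2118  0.0635]
   toppix (np.float64(377.0), np.float64(191.0)) 372 382 188 194
top 0 ell [222.1 239.9] [25.6 26.7] plane [0.4727 0.2377 0.005 ] med z 0.005318883398097653
   tin n 173 top z pct [0.0635 0.0677 0.0696] top centre [0.4714 0.2369 0.067 ] [0.4717 0.2374 0.0653]
   toppix (np.float64(218.5), np.float64(238.5)) 212 225 232 245
top 1 ell [316.2 244. ] [26.1 26.2] pla
[... 996 characters left out ...]
3.5, 206.5], [340.3999938964844, 257.20001220703125], [323.29998779296875, 262.8999938964844]] 
 [[ 0.6432 -0.0062  0.06  ]
 [ 0.5978 -0.0557  0.06  ]
 [ 0.5438  0.2396  0.06  ]
 [ 0.5795  0.268   0.06  ]] [0.5911 0.1114 0.06  ]
ledge top 1415 rect mm [590.4 103.5] [ 43.2 258.6] 12.091156959533691 z [0.056  0.0595 0.0632]
 px [[222.0, 197.60000610351562], [315.3999938964844, 181.0], [318.1000061035156, 196.0], [224.6999969482422, 212.6999969482422]] 
 [[ 0.5834  0.2348  0.06  ]
 [ 0.6374 -0.0186  0.06  ]
 [ 0.5957 -0.0272  0.06  ]
 [ 0.5422  0.2248  0.06  ]] [0.5897 0.1034 0.06  ]
salt [ 0.5631 -0.265   0.0845]
jam [0.7392 0.1803 0.0817]
mug [0.797  0.014  0.0068]
bowl [0.7669 0.3038 0.0057]
```

The two cameras agree to about 2 mm on every pose and height: coasters about 5 mm, tin tops 65 mm, ledge top 60 mm. I'll heft the left tin first and place it if it is light.

```bash
cat > job.py <<'E'
from bench import *
import numpy as np
TIN=dict(left=(.4725,.238),mid=(.4693,-.0263),right=(.4287,-.2185))
C=np.array([.5905,.1040]);L=np.array([-np.sin(np.radians(12)),np.cos(np.radians(12))])
SPOT=dict(left=C+.065*L,right=C-.065*L)
a=np.radians(-6);Q=[0,np.sin(a),np.cos(a),0]   # tool down, jaws along the ledge
ZG=.034                                         # TCP height for a tin on its coaster
def fz(n=8):
    v=[]
    for _ in range(n): hold(.03);v.append(state()["ft_force"][2])
    return np.mean(v)
def heft(name):
    x,y=TIN[name]
    move_to([x,y,.21],Q);move_l([x,y,.12],.25);hold(.2);f0=fz()
    move_l([x,y,ZG],.12);close();g=state()["finger_gap"]
    move_l([x,y,.12],.12);hold(.3);w=f0-fz()
    s=state();print(name,"gap",round(g,4),round(s["finger_gap"],4),"mass",round(w/9.81,3),"t",round(s["time"],1))
    return w/9.81
def down(x,y,z):
    "lower in 1 mm steps until the tin is felt to stand, then let go and rise"
    move_l([x,y,z+.004],.12);hold(.2);f0=fz(4)
    for k in range(3,-4,-1):
        move_l([x,y,z+k*.001],.03);f=fz(3)-f0
        if f>1.0: break
    print("stood at",k,"mm, df",round(f,2))
    gripper_open();move_l([x,y,z+.1],.15);print("t",round(state()["time"],1))
def place(spot):
    x,y=SPOT[spot];z=ZG+.055
    move_l([x,y,.15],.2);down(x,y,z)
E
python3 - <<'E'
from job import *
import cv2
if heft("left")<.25:
    place("left")
for n in("side","top"): cv2.imwrite(f"pics/{n}1.png",get_image(n)["frame"])
cv2.imwrite("pics/c1.png",np.hstack([cv2.imread("pics/side1.png")[120:320,200:520],cv2.imread("pics/top1.png")[100:300,150:470]]))
E
```

```text
left gap 0.0352 0.0351 mass 0.414 t 6.0
```

View pics/c1.png

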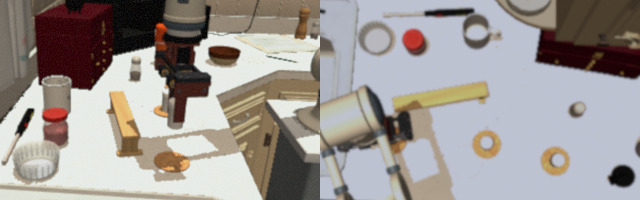

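The picture shows the left tin held upright in the gripper at about (175,115), above its empty coaster at (172,162). It hefts at 0.41 kg, so it is the full one. I'll set it back on its coaster and do the mid tin.

```bash
python3 - <<'E'
from job import *
import cv2
down(*TIN["left"],ZG)
if heft("mid")<.25: place("left")
for n in("side","top"): cv2.imwrite(f"pics/{n}2.png",get_image(n)["frame"])
cv2.imwrite("pics/c2.png",np.hstack([cv2.imread("pics/side2.png")[120:320,200:520],cv2.imread("pics/top2.png")[100:300,150:470]]))
E
```

```text
stood at -1 mm, df 9.51
t 10.8
mid gap 0.0355 0.0352 mass 0.095 t 16.0
stood at -1 mm, df 6.6
t 21.7
```

View pics/c2.png

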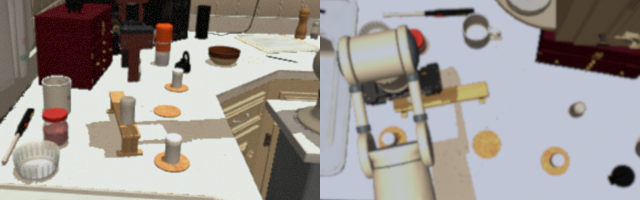

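The mid tin (light) now stands upright on the ledge at about (127,112), and the full tin is back on its coaster at (172,155). Next is the right tin.

```bash
python3 - <<'E'
from job import *
import cv2
x,y=SPOT["left"];move_l([x,y,.21],.2)
if heft("right")<.25: place("right")
x,y=SPOT["right"];move_l([x-.1,y,.22],.25)
for n in("side","top"): cv2.imwrite(f"pics/{n}3.png",get_image(n)["frame"])
cv2.imwrite("pics/c3.png",np.hstack([cv2.imread("pics/side3.png")[120:320,200:520],cv2.imread("pics/top3.png")[100:300,150:470]]))
E
```

```text
right gap 0.0353 0.0354 mass 0.166 t 27.7
stood at -1 mm, df 6.39
t 33.9
```

View pics/c3.png

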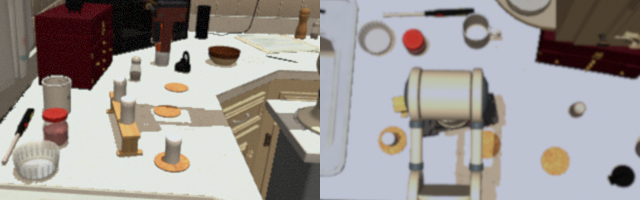

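Both light tins stand upright on the ledge at about (127,111) and (119,90). The full tin is on the left coaster at (173,150). I'll pick it up and hold it.

```bash
python3 - <<'E'
from job import *
from vis import cloud
import cv2
heft("left")
x,y=TIN["left"];move_l([x-.02,y,.24],.12);hold(.5)
s=state();print(s["ee_pos"],s["finger_gap"],s["time"])
for n in("side","top"):
    d=get_image(n);cv2.imwrite(f"pics/{n}4.png",d["frame"]);W=cloud(d)
    for k,p in SPOT.items():
        P=W[(np.hypot(*(W[...,:2]-p).transpose(2,0,1))<.03)&(W[...,2]>.105)&(W[...,2]<.135)]
        if len(P): print(n,k,p.round(3),"centre",((P.max(0)+P.min(0))/2)[:2].round(3),"top z",np.percentile(P[:,2],[50,95]).round(3))
    for nm,(u,v) in dict(salt=(407,209),jam=(244,141),mug=(306,131)).items():
        if n=="top": print(nm,np.median(W[v-4:v+5,u-4:u+5].reshape(-1,3),0).round(4))
    if n=="side":
        P=W[(np.hypot(W[...,0]-s["ee_pos"][0],W[...,1]-y)<.03)&(W[...,2]>.12)];print("held lowest z",np.percentile(P[:,2],[0,1]).round(3))
cv2.imwrite("pics/c4.png",np.hstack([cv2.imread("pics/side4.png")[100:300,200:520],cv2.imread("pics/top4.png")[100:300,150:470]]))
E
```

```text
left gap 0.035 0.0355 mass 0.403 t 39.5
[0.45247954 0.23799939 0.23993614] 0.03491275115609466 41.175
side left [0.577 0.168] centre [0.577 0.169] top z [0.118 0.121]
side right [0.604 0.04 ] centre [0.604 0.042] top z [0.117 0.121]
held lowest z [0.211 0.214]
top left [0.577 0.168] centre [0.576 0.167] top z [0.119 0.123]
top right [0.604 0.04 ] centre [0.603 0.04 ] top z [0.12  0.124]
salt [ 0.5627 -0.2648  0.0855]
jam [0.7387 0.1804 0.082 ]
mug [0.7958 0.0139 0.0075]
```

View pics/c4.png

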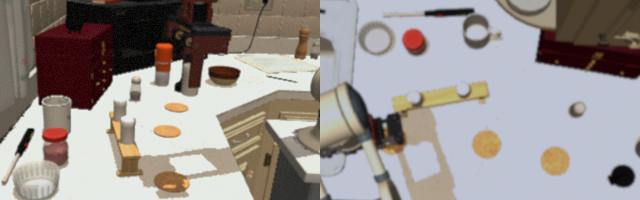

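The final view shows the full tin held upright at about (192,75), with its underside at about 0.21 m. The two light tins stand on the ledge and all the coasters are empty. Handing in.

```bash
python3 -c "
from bench import *
job_done();print(state()['time'],state()['finger_gap'])"
```

```text
the job is handed in; nothing more can be done
the job is handed in; nothing more can be done
```

The job is done and handed in at about 41 s of the 67 s allowed. Both light tins stand released on the ledge, and the gripper is holding the full one.

**Hefting:** the left tin read 0.41 kg (0.40 kg on the second lift), so it is the full one. I set it back on its coaster while I moved the other two. The middle tin read 0.10 kg and the right one 0.17 kg. Both are slightly outside the stated 0.12–0.16 kg, probably from force-sensor drift, but both are well below the full tin.

**Last checks:**
- **Tins on the ledge:** both are upright, with their tops at about 0.12 m, and within 2 mm of where I aimed.
- **Held tin:** its underside is about 0.21 m above the worktop, and the finger gap was steady at 35 mm.
- **Salt shaker, jam jar and mug:** all three are where they were, within about 1 mm.
- **Setting down:** each tin touched down 1 mm lower than measured, pressing with 6–10 N.

No check failed. I could not read the state after handing in, so the final second is unconfirmed.

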